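# Lid the seed pot and hold the seedling cage open

## Task

The small seed pot is about to go into the mouse-proof seedling cage: first put on it the wooden lid that fits, fully home, and let go of it. Then open the cage gate by its bolt handle: the bolt hangs low behind the bent-up lip of its keeper, so lift it over the lip while you draw it fully back, and pull the gate ajar, about 12 cm at its free edge. The gate springs shut, so finish while still gripping the bolt handle and holding the gate still and ajar; keep the pot standing and leave the other things where they are.

Things in the scene. Friction and masses are not known exactly. Their poses are not given: they have to be found in the camera images.
- pot_rim (a point): centre of the mouth of the small open terracotta pot (tapered cup, 75 mm high, rim 68 mm across outside, 60 mm inside, wall 4 mm, 0.3 kg); z axis up out of the pot. It stands on the table; the other open terracotta pot (plant_pot, 90 mm across) is not used
- lid_knob (a point): centre of the gripping knob of the wooden lid that fits the pot. The lid is a disc 76 mm across and 6 mm thick with an upright round knob (18 mm across, from the disc's top up 36 mm; this point is 20 mm above the disc's top, 34 mm above the table at the start) and under the disc a round plug 51 mm across and 8 mm deep that drops into the pot. It starts lying plug down on the table; z axis up the knob
- lid_seat (a point): the same lid: centre of the disc's underside, 26 mm below lid_knob and 8 mm above the plug's lower face; it meets pot_rim when the lid is home
- pot: the same pot; origin at the centre of its underside, z axis up
- big_lid_knob (a point): knob of the other wooden lid, same shape but 100 mm across with a plug 82 mm across: too large for the pot; leave it
- cage: wooden frame cage with wire mesh, 264 (x) by 370 (y) by 150 mm high, fixed on the table; origin at the centre of its underside. Its own -x side is the front, with the gate; its yaw varies by up to 0.15 rad
- gate_hinge (a point): foot of the gate's upright hinge axis, at the front left (its +y side) of the cage; axes parallel to the cage's. The gate is 305 mm wide, 24 mm thick, its top 150 mm above the table; shut it runs from here along the cage's -y, and its thickness lies 0 to 24 mm in +x of here. It swings out to the front (the cage's -x), free edge first
- gate_stile (a point): mid-height of the free edge of the gate stile, 304 mm from the hinge; moves with the gate, axes parallel to the cage's when the gate is shut: then x is square to the gate, y along it towards the hinge
- gate (a joint): gate angle in rad, 0 shut, grows as it swings out to the front (clockwise seen from above), stop at 1.2; 0.4 means about 12 cm at the free edge. A spring shuts it (0.3 N m when shut, 0.5 N m at 0.4 rad). While the bolt's nose is in the keeper the gate is locked with about 0.01 rad of play
- bolt_draw (a joint): how far the bolt is drawn back, m: 0 home, 0.042 fully back, moving along the gate towards the hinge (the cage's +y when the gate is shut). Starts at 0 to 0.003. About 1.2 N of friction; it stays where it is left. Unlifted, the lip stops it at about 0.0045; the nose is clear of the lip and keeper from 0.026 on
- bolt_lift (a joint): how far the slack bolt is lifted straight up in its tall guide loops, m: 0 hanging low, 0.018 at the top of the loops; it falls back when let go (0.2 kg). At least 0.0075 is needed for the nose to pass over the lip
- bolt_handle (a point): point to grip on the bolt's upright round steel handle (16 mm across, its top 16 mm above this point, clear column from the gate's top up); 212 mm above the table when the bolt hangs low. Bolt home, it lies 193 mm from the hinge axis along the gate and 12 mm in +x of the hinge; it moves with the bolt. The guide loops stand 41 mm beside its axis on the side away from the hinge, their top 200 mm above the table; on the hinge side nothing stands near
- bolt_nose (a point): middle of the bolt's turned-down nose, a steel block 12 by 14 mm and 20 mm high lying in the U-shaped keeper
- keeper_lip (a point): middle of the upper edge of the keeper's bent-up lip, 5 mm thick, across the path of the nose on its gate side, on top of the fixed post at the cage's front right corner; the keeper's two cheeks, front and back, stand 35 mm above the post
- spray_center (a point): a standing white spray bottle, 66 mm across, 190 mm high; leave it. Point half-way up
- jar_center (a point): a standing glass jar with a steel cap, 60 mm across, 85 mm high; leave it. Point half-way up
- tin_center (a point): a low round tin, 44 mm across, 28 mm high, lying flat; leave it. Point half-way up
- plant_pot_center (a point): a wider open terracotta pot, 90 mm across, 85 mm high; leave it. Point half-way up
- labels: a small stack of wooden plant labels lying flat, 120 by 22 by 12 mm; leave it
- brush_grip (a point): a hand brush lying flat, point on its handle; leave it
There are look-alikes about, which are no part of the job. What is shaped like the part that bears lid_knob but pink or turquoise is not meant.

How it is judged:
On the way, in this order (a step that is already met when the one before it is completed fails the run):
1. the fitting lid is home on the standing pot and released (distance between lid_seat and pot_rim below 0.008 m and angle between lid_knob's own z axis and vertical below 0.08 rad and angle between pot's own z axis and vertical below 0.1 rad and contact force between the fingers and lid below 0.2 N), for 0.2 s.
2. the bolt is lifted over the bent lip while it is drawn (value of joint bolt_lift above 0.0065 m and value of joint bolt_draw above 0.008 m and value of joint gate below 0.05 rad), for 0.05 s.
3. the bolt is drawn fully back out of the keeper (value of joint bolt_draw above 0.03 m), for 0.05 s.
At the end, for the whole second after the job is handed in: The fitting lid is home on the upright pot (within 8 mm, level within 0.08 rad), untouched; the bolt is drawn back over 30 mm; the gate stands still at 0.27 to 0.55 rad (8 to 16 cm at its free edge), held only by the fingers gripping the bolt handle (value of joint gate between 0.27 and 0.55 rad and velocity of joint gate between -0.05 and 0.05 rad/s and value of joint bolt_draw above 0.03 m and contact force between the fingers and bolt_lift above 2 N and contact force between gate and pot below 0.1 N and contact force between each of gate, the arm and lid below 0.1 N and distance between lid_seat and pot_rim below 0.008 m and angle between lid_knob's own z axis and vertical below 0.08 rad and angle between pot's own z axis and vertical below 0.1 rad); the arm keeps its last pose, push and grip.
It fails at once if the pot is tipped over (angle between pot's own z axis and vertical above 0.5 rad).
It fails at once if the too-large lid or another bystander is moved by more than 40 mm (distance of any of big_lid_knob, spray_center, jar_center, tin_center, plant_pot_center, brush_grip, labels from where it was at the start of the episode above 0.04 m).
It also fails if it takes over 45 s, if anything falls off the work surface, if the arm or the gripper's body presses on something with over 40 N, if the wrist force passes 120 N, or if a joint passes its speed limit or range.

## Robot

A 6-joint arm with a two-finger parallel gripper is mounted at the origin on the work surface. World frame = base frame: x ahead of the robot, y to its left, z up, the work surface at z = 0. Lengths are in m, angles in rad, forces in N, time in s.
With the tool pointing down it reaches from about 0.25 to 0.725 m from the base axis. Payload 4 kg.
Tool frame: the origin (TCP) lies on the centre line of the jaws, within the pads' length; the fingertips stand tip_reach ahead of it and the grasp point (between the pads) lies 5 mm behind it (tip_reach is the distance from the TCP to the fingertips, in m); z points along the fingers, y is the direction in which the jaws open and shut (so a half turn about z gives the same grasp; the last joint's range is limited). The gripper opens to 85 mm and grips with 20 to 120 N. Pads are 22 mm wide; open, the fingers measure 114 mm over their backs; the gripper's body (76 mm by 85 mm) begins 54 mm behind the grasp point. The pads swing forward as they close: fully open they stand 13 mm farther back than shut.
Start: joints at [1.134, 0.241, 0.005, 1.335, 0, 1.571], TCP at [0.212, 0.453, 0.245] pointing down, gripper open.
Joint ranges: [-2.72, 2.72], [-1.05, 1.87], [-1.09, 1.28], [-1.99, 2.15], [-1.42, 1.44], [-3.14, 3.14]. Speed limits (rad/s): [2.79, 2.79, 3.14, 3.14, 3.14, 3.14].

## Interface

Orientations are given as a unit quaternion [x, y, z, w].
In Python, from workcell import * gives the robot as it stands.
- The arm moves only by the tool arm_command, never from a script. Its arguments are lists of equal length, an entry for each row: "translation": the shift along the tool's x, y, z in cm, a list of three; "turn": the turn about the tool's z in rad; "hand": the closure, from 0 (fully open) to 1 (shut). In form: {"translation": [[x, y, z], ...], "turn": [turn, ...], "hand": [hand, ...]}. A call has 1 to 5 rows; each row is the pose to reach, as a shift and turn from the pose commanded when the call began, along the tool's axes at that moment; what a row does not reach only later rows make up. A row lasts 1/12 s, in which the tool goes at most 41.7 mm and 7.16 degrees, less where a joint would pass 70% of its speed; a pose out of reach is approached as far as the arm can. A call with a gripper value outside its range is refused whole. The fingers move at their own pace and stop on an object; the grip force is fixed at half the most. Time passes only in rows, so rows that repeat a pose let the fingers close. It gives the time, the measured TCP pose, the force and the opening at its end, in the units of the state.
- get_obs(): the state, without advancing time (a new reading comes with each control period).
- camera(name): name is "scene" or "top"; returns (picture, depth): 420x560x3 uint8, red, green, blue; 420x560 float32, m along the optical axis (not along the pixel's ray), 0 where there is no reading.
- camera_info(name): a dict with "mtx" (3x3 intrinsics, pixels), "world_to_cam" (4x4, takes a point from world to camera coordinates). Camera axes: x right, y down, z forward; pixel columns grow to the right and rows downward; lengths in m; the calibration is good to about 2 mm. A picture is of the moment at which its call begins. camera_info takes no time and is no camera call.
- job_done(): hands the job in, once; it reports no verdict.
Trained networks look in the newest picture that a camera, given by its name, has taken for a name from the list of things; names that differ only in an ending like _2 or _b are one class to them, and where a whole thing is asked for, a point or a joint stands for the part that bears it (a point fixed in the world has none). Each returns a list of dicts, best first, with "conf" (0 to 1); they miss things now and then, are a little off and sometimes report something else, mostly with a low value. They report only what shows in the picture. A call takes as long as a camera call. They do not tell look-alikes from the thing itself.
- search_frame(camera, name): "location" ([row, column] in pixels, amid what is visible of it).
- spot_point(camera, name): "location" ([row, column] in pixels: a listed point, or the origin of a listed thing).
The state is a dict: "clock": time; "joint_pos": joint angles; "joint_vel": joint speeds; "tau": joint torques, N m; "eef_pos": TCP position; "tool_rot": TCP orientation; "ft_force": force on the tool from outside, world axes, zero at the start; "ft_torque": the same for the moment, N m; "grip_width": finger opening in m.
Only numpy, scipy, OpenCV 4.12 (cv2) and the standard library are available. Lean on these libraries where they do the work, as an engineer would, in place of code of your own. Each camera call takes 0.05 s, during which the arm holds its last target. There are 200 camera calls.

## Working session

There is one attempt and no reset: what is moved stays moved. The work goes in short steps, Python scripts to look and compute and a tool call to move; the robot and the scene stay as the last step left them, time stands still between calls to the robot, and variables do not carry over. Pictures are saved under pics/ and viewed, about 8 in all and at most 12, crops included, and the job is handed in when it is done.

Besides the shell and the picture viewer there is one more tool, called as a command line: name --pt "numbers of a row" for each row, then --argument value for the rest. arm_command: Moves the arm, as the interface text tells. Its arguments: {"type":"object","properties":{"translation":{"type":"array","items":{"type":"array","items":{"type":"number"}}},"turn":{"type":"array","items":{"type":"number"}},"hand":{"type":"array","items":{"type":"number"}}},"required":["translation","turn","hand"]}

```bash
mkdir -p pics; ls; cat > h.py <<'E'
from workcell import *
import numpy as np, cv2
def shot(n,f=None):
    p,d=camera(n)
    if f: cv2.imwrite('pics/'+f,p[:,:,::-1])
    return p,d
def ray(n,rc):
    I=camera_info(n); K=np.array(I['mtx']);T=np.array(I['world_to_cam']);R=T[:3,:3]
    o=-R.T@T[:3,3]; v=R.T@np.linalg.inv(K)@np.array([rc[1],rc[0],1.]); return o,v
def at_z(n,rc,z):
    o,v=ray(n,rc); return o+v*(z-o[2])/v[2]
def at_d(n,rc,d):
    o,v=ray(n,rc); r,c=int(round(rc[0])),int(round(rc[1]))
    return o+v*d[r,c]
def proj(n,p):
    I=camera_info(n); q=np.array(I['world_to_cam'])@np.r_[p,1]; q=np.array(I['mtx'])@q[:3]; return q[1]/q[2],q[0]/q[2]
E
python3 - <<'E'
from h import *
np.set_printoptions(precision=3,suppress=True)
print(get_obs())
for n in('scene','top'):
    p,d=shot(n,n+'0.png')
    print(n,'cam',ray(n,(210,280))[0])
    for k in ['pot_rim','lid_knob','big_lid_knob','gate_hinge','gate_stile','bolt_handle','keeper_lip','spray_center','plant_pot_center','jar_center']:
        for r in spot_point(n,k)[:4]:
            print(k,round(r['conf'],2),np.round(r['location']),at_d(n,np.clip(r['location'],0,[419,559]),d))
E
```

```text
pics
{'clock': 0.0, 'joint_pos': array([ 1.134,  0.241,  0.004,  1.335, -0.   ,  1.571]), 'joint_vel': array([ 0.001, -0.   ,  0.   ,  0.002,  0.   ,  0.   ]), 'tau': array([  0.001, -37.232,  25.241,   0.017,  -0.   ,  -0.   ]), 'eef_pos': array([0.211, 0.452, 0.244]), 'tool_rot': array([ 0.217,  0.976, -0.001, -0.   ]), 'ft_force': array([-0.077,  1.028,  0.421]), 'ft_torque': array([-0.006, -0.013, -0.014]), 'grip_width': 0.08550585772082116}
scene cam [ 1.22  -0.52   0.907]
pot_rim 0.83 [286. 210.] [ 0.56  -0.208  0.05 ]
lid_knob 0.97 [227. 197.] [ 0.344 -0.122  0.046]
lid_knob 0.71 [213. 250.] [0.381 0.042 0.041]
lid_knob 0.7 [247. 226.] [ 0.466 -0.098  0.049]
lid_knob 0.69 [184. 303.] [ 0.315  0.307 -0.003]
big_lid_knob 0.69 [301. 120.] [ 0.458 -0.402  0.035]
gate_hinge 0.63 [228. 360.] [0.613 0.28  0.024]
gate_stile 0.78 [256. 290.] [ 0.646 -0.02   0.115]
bolt_handle 0.53 [195. 329.] [0.617 0.125 0.225]
keeper_lip 0.59 [231. 292.] [ 0.631 -0.005  0.18 ]
spray_center 0.77 [336. 132.] [ 0.638 -0.43   0.127]
plant_pot_center 0.9 [193. 395.] [0.591 0.454 0.064]
plant_pot_center 0.18 [183. 299.] [0.313 0.293 0.003]
jar_center 0.86 [333. 245.] [ 0.741 -0.221  0.072]
top cam [0.337 0.045 1.475]
pot_rim 0.95 [181. 372.] [ 0.6   -0.227  0.01 ]
pot_rim 0.4 [198. 133.] [0.561 0.495 0.005]
lid_knob 0.75 [272. 334.] [ 0.328 -0.103  0.014]
lid_knob 0.61 [256. 282.] [0.378 0.048 0.013]
big_lid_knob 0.82 [230. 435.] [ 0.444 -0.396  0.054]
gate_hinge 0.85 [190. 189.] [ 0.584  0.327 -0.001]
gate_stile 0.88 [173. 292.] [0.6   0.018 0.154]
bolt_handle 0.49 [165. 252.] [0.608 0.121 0.227]
keeper_lip 0.7 [168. 295.] [0.609 0.009 0.171]
keeper_lip 0.42 [173. 295.] [0.608 0.008 0.122]
keeper_lip 0.26 [167. 253.] [0.605 0.12  0.226]
spray_center 0.62 [167. 444.] [ 0.61  -0.402  0.147]
plant_pot_center 0.75 [197. 133.] [0.566 0.498 0.002]
jar_center 0.92 [136. 361.] [ 0.72  -0.188  0.086]
```

```bash
python3 -c "
import cv2
for n in('scene','top'):
    a=cv2.imread(f'pics/{n}0.png'); cv2.imwrite(f'pics/{n}0b.png',cv2.resize(a,(800,600),interpolation=cv2.INTER_CUBIC))"
```

```text
(no output)
```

View pics/scene0b.png

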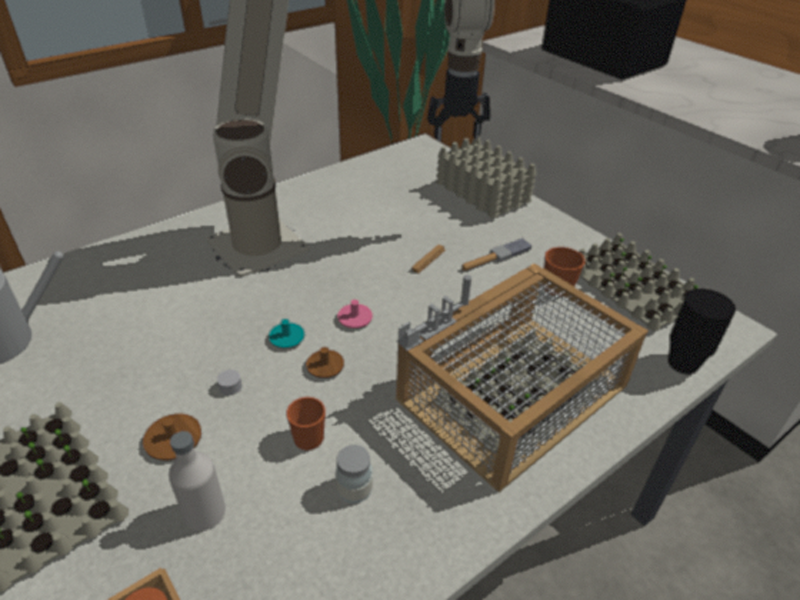

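View pics/top0b.png

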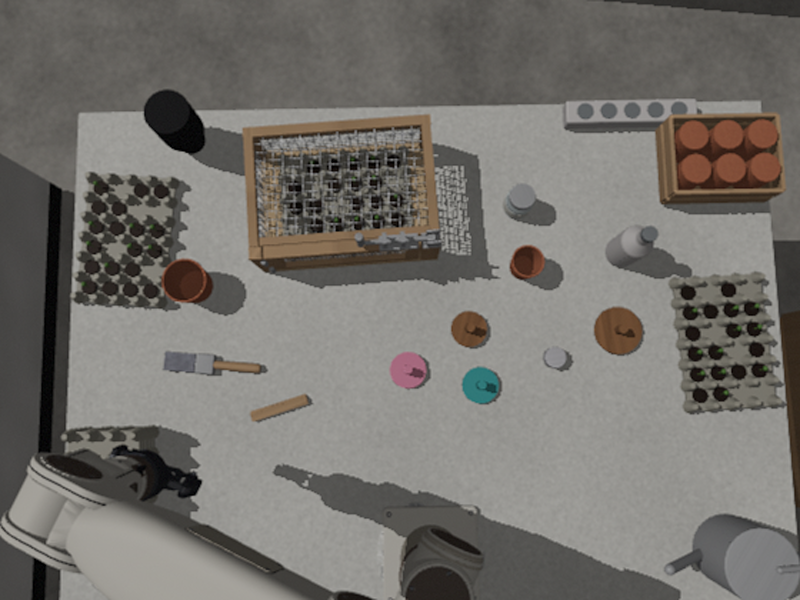

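The scene shows these lid-like things (top, 800-px picture): small brown lid (470,329), big brown lid (618,330), pink (408,370) and turquoise (480,385). The small brown one is the fitting lid. The pot is at (527,262), not the wide one at (187,281). The bolt handle is near (360,238), at the left end of the grey bolt.

```bash
cat >> h.py <<'E'
def cloud(n,d):
    I=camera_info(n); K=np.array(I['mtx']);T=np.array(I['world_to_cam']);R=T[:3,:3]
    r,c=np.indices(d.shape); P=np.stack([c,r,np.ones_like(r)],-1)@np.linalg.inv(K).T*d[...,None]
    W=(P-T[:3,3])@R; W[d==0]=np.nan; return W
def circ(P):
    return cv2.minEnclosingCircle(P[:,:2].astype(np.float32))
def sel(W,c,r,z0,z1):
    m=(np.hypot(W[...,0]-c[0],W[...,1]-c[1])<r)&(W[...,2]>z0)&(W[...,2]<z1); return W[m]
E
python3 - <<'E'
from h import *
np.set_printoptions(precision=4,suppress=True)
for n in('top','scene'):
    p,d=shot(n); W=cloud(n,d)
    a=at_z('top',(230,329),.014); 
    b=at_z('top',(181,372),.075)
    print(n,'lid guess',a,'pot',b)
    P=sel(W,a,.06,.008,.020); print('disc',len(P),circ(P),P.mean(0))
    P=sel(W,a,.05,.03,.06); print('knob',len(P),P.mean(0),P[:,2].max(),circ(P), 'top',P[P[:,2]>.044].mean(0))
    P=sel(W,b,.06,.066,.085); print('rim',len(P),circ(P),P.mean(0))
    P=sel(W,(.62,.12),.1,.203,.26); print('handle',len(P),P.mean(0) if len(P) else 0,P.min(0),P.max(0),circ(P))
    P=sel(W,(.62,.12),.25,.14,.158); print('frame',len(P)); np.save(n+'f.npy',P)
    if len(P): print(cv2.minAreaRect(P[:,:2].astype(np.float32)))
    P=sel(W,(.62,.06),.2,.16,.2); print('hardware',P.mean(0),P.min(0),P.max(0), np.polyfit(P[:,1],P[:,0],1))
    for w in ['bolt_handle','keeper_lip']:
        print(w,[ (np.round(r['location']),round(r['conf'],2),at_z(n,r['location'],.212 if w[0]=='b' else .17)) for r in spot_point(n,w)[:2]])
    P=W[(W[...,0]>.55)&(W[...,0]<.95)&(W[...,1]>-.1)&(W[...,1]<.45)&(W[...,2]>.14)&(W[...,2]<.158)]; print('cage',cv2.minAreaRect(P[:,:2].astype(np.float32)))
    r,c=[int(v) for v in proj(n,np.r_[a[:2],.03])]; r2,c2=[int(v) for v in proj(n,[.62,.1,.2])]
    A=cv2.resize(p[r-50:r+50,c-65:c+65],(390,300),interpolation=cv2.INTER_CUBIC);B=cv2.resize(p[r2-50:r2+50,c2-65:c2+65],(390,300),interpolation=cv2.INTER_CUBIC)
    X=np.hstack([A,B]); Y=X if n=='top' else np.vstack([Y,X])
cv2.imwrite('pics/c1.png',Y[:,:,::-1])
E
```

```text
top lid guess [ 0.4534 -0.0925  0.014 ] pot [ 0.5882 -0.2155  0.075 ]
disc 447 ((0.45972132682800293, -0.08845030516386032), 0.04498140513896942) [ 0.4545 -0.0899  0.0141]
knob 37 [ 0.4544 -0.0898  0.0482] 0.05524027123895169 ((0.45487070083618164, -0.0904320552945137), 0.009133968502283096) top [ 0.4549 -0.0907  0.0502]
rim 114 ((0.5854704976081848, -0.2088620662689209), 0.0342550128698349) [ 0.5859 -0.2105  0.0743]
handle 42 [0.6076 0.119  0.2223] [0.6007 0.0784 0.2033] [0.6186 0.1301 0.2317] ((0.611801028251648, 0.10420650988817215), 0.026819676160812378)
frame 4406
((0.7263596653938293, 0.1627281904220581), (0.26949796080589294, 0.3698440492153168), 2.9492039680480957)
hardware [0.6124 0.0378 0.1773] [ 0.6004 -0.0267  0.1602] [0.6296 0.1299 0.1996] [-0.0642  0.6148]
bolt_handle [(array([167., 252.]), 0.58, array([0.6058, 0.1239, 0.212 ]))]
keeper_lip [(array([168., 294.]), 0.68, array([0.6117, 0.0131, 0.17  ])), (array([167., 303.]), 0.26, array([ 0.614 , -0.0137,  0.17  ]))]
cage ((0.726227343082428, 0.16339844465255737), (0.2701236307621002, 0.3699153661727905), 3.2820150852203
[... 412 characters left out ...]
2   0.0714]
handle 60 [0.6136 0.1189 0.2171] [0.604  0.1125 0.2031] [0.619  0.1294 0.2276] ((0.6109954714775085, 0.12069916725158691), 0.008928479626774788)
frame 4329
((0.7279221415519714, 0.16109596192836761), (0.2681346833705902, 0.373426228761673), 3.0676541328430176)
hardware [0.6175 0.0426 0.1777] [ 0.601  -0.0291  0.1604] [0.634  0.1264 0.2   ] [-0.047   0.6195]
bolt_handle [(array([196., 328.]), 0.83, array([0.6063, 0.1308, 0.212 ])), (array([336., 135.]), 0.63, array([ 0.7052, -0.4366,  0.212 ]))]
keeper_lip [(array([230., 289.]), 0.49, array([ 0.6151, -0.0019,  0.17  ]))]
cage ((0.7449855804443359, 0.20848079025745392), (0.30728426575660706, 0.4662337899208069), 3.0676541328430176)
```

View pics/c1.png

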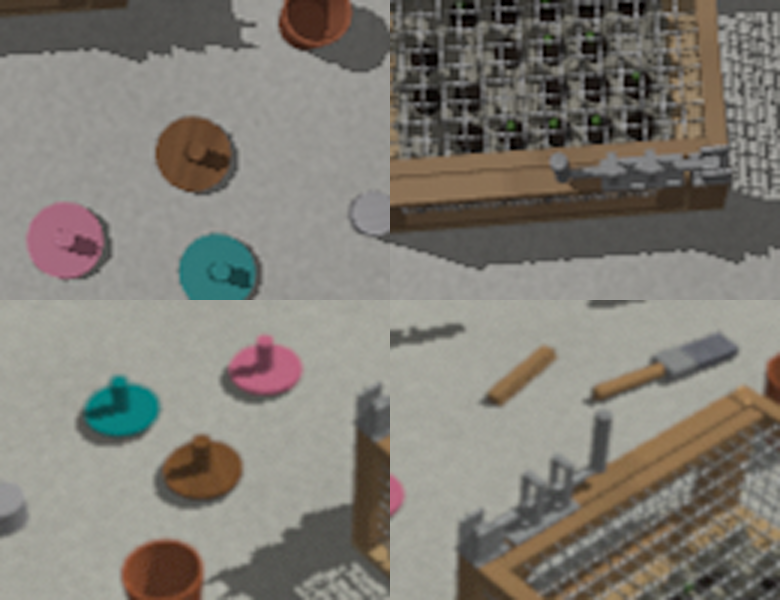

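Confirmed in the crop: the plain brown small lid is the fitting one (pink and turquoise are look-alikes), and the handle is the tall column left of the loops. Setting out.

```bash
cat >> h.py <<'E'
from scipy.spatial.transform import Rotation as Ro
def plan(t,yaw):
    o=get_obs(); R=Ro.from_quat(o['tool_rot']).as_matrix(); y=np.arctan2(R[1,1],R[0,1])
    s=R.T@(np.array(t)-o['eef_pos'])*100; a=(y-yaw+np.pi/2)%np.pi-np.pi/2
    print('tcp',o['eef_pos'].round(4),'yaw',round(y,3),'shift cm',s.round(2),'len',np.linalg.norm(s).round(1),'turn',a.round(3),'F',o['ft_force'].round(2),'w',round(o['grip_width'],4),'t',round(o['clock'],2))
E
python3 -c "
from h import *
import workcell; print([ (k,getattr(workcell,k)) for k in dir(workcell) if 'reach' in k.lower()])
plan([.4555,-.0915,.15],.05)"
```

```text
[('Unreachable', <class 'workcell.Unreachable'>), ('tip_reach', 0.014)]
tcp [0.2115 0.4531 0.2453] yaw 1.134 shift cm [-45.15 -39.02   9.53] len 60.4 turn 1.084 F [ 0.31 -0.65  0.12] w 0.0851 t 1.4
```

arm_command --pt "-3 -2.6 0.6" --pt "-6 -5.2 1.2" --pt "-9 -7.8 1.8" --pt "-12 -10.4 2.4" --pt "-15 -13 3.2" --turn '[0,0,0,0,0]' --hand '[0.3,0.3,0.3,0.3,0.3]'

```text
clock: 1.82
eef_pos: [0.2929, 0.2704, 0.2134]
tool_rot: [0.216, 0.976, 0.0, 0.0]
ft_force: [0.3, 0.2, 0.3]
grip_width: 0.06
```

arm_command --pt "-3 -2.6 0.6" --pt "-6 -5.2 1.2" --pt "-9 -7.8 1.8" --pt "-12 -10.4 2.4" --pt "-15 -13 3.2" --turn '[0,0,0,0,0]' --hand '[0.3,0.3,0.3,0.3,0.3]'

```text
clock: 2.23
eef_pos: [0.3741, 0.0888, 0.1817]
tool_rot: [0.217, 0.976, 0.0, 0.001]
ft_force: [1.6, 0.5, 0.7]
grip_width: 0.06
```

arm_command --pt "-3 -2.6 0.6" --pt "-6 -5.2 1.2" --pt "-9 -7.8 1.8" --pt "-12 -10.4 2.4" --pt "-15.2 -13 3.1" --turn '[0.11,0.22,0.33,0.44,0.54]' --hand '[0.3,0.3,0.3,0.3,0.3]'

```text
clock: 2.65
eef_pos: [0.4564, -0.0935, 0.1504]
tool_rot: [0.472, 0.882, 0.0, 0.0]
ft_force: [0.6, 0.3, -0.1]
grip_width: 0.0601
```

arm_command --pt "0 0 0" --pt "0 0 0" --pt "0 0 0" --pt "0 0 0" --pt "0 0 0" --turn '[0.11,0.22,0.33,0.44,0.54]' --hand '[0.3,0.3,0.3,0.3,0.3]'

```text
clock: 3.07
eef_pos: [0.4561, -0.0917, 0.1503]
tool_rot: [0.69, 0.724, -0.0, -0.0]
ft_force: [0.5, 0.7, 0.3]
grip_width: 0.06
```

```bash
python3 - <<'E'
from h import *
plan([.4555,-.0915,.034],.05)
for n in('top','scene'):
    p,d=shot(n,n+'2.png')
    for k in ['lid_knob']:
        for r in spot_point(n,k)[:3]: print(n,np.round(r['location']),round(r['conf'],2),at_z(n,r['location'],.034))
r,c=[int(v) for v in proj('scene',[.4555,-.0915,.08])]
A=p[r-70:r+70,c-90:c+90]; cv2.imwrite('pics/c2.png',cv2.resize(A,None,fx=4,fy=4,interpolation=cv2.INTER_CUBIC)[:,:,::-1])
W=cloud('scene',d);P=sel(W,(.457,-.092),.03,.03,.054); print(len(P),P.mean(0),circ(P))
E
```

```text
tcp [ 0.4561 -0.0917  0.1503] yaw 0.048 shift cm [ 0.02 -0.05 11.63] len 11.6 turn -0.002 F [0.51 0.66 0.33] w 0.06 t 3.07
top [256. 281.] 0.57 [0.37686286 0.05289686 0.034     ]
top [231. 328.] 0.5 [ 0.44920281 -0.0873079   0.034     ]
scene [249. 224.] 0.61 [ 0.45584594 -0.09896599  0.034     ]
scene [216. 249.] 0.6 [0.38148029 0.03566294 0.034     ]
scene [225. 201.] 0.59 [ 0.33305562 -0.10237553  0.034     ]
50 [ 0.46050901 -0.09440326  0.04199713] ((0.45735621452331543, -0.09237416088581085), 0.011349121108651161)
```

View pics/c2.png

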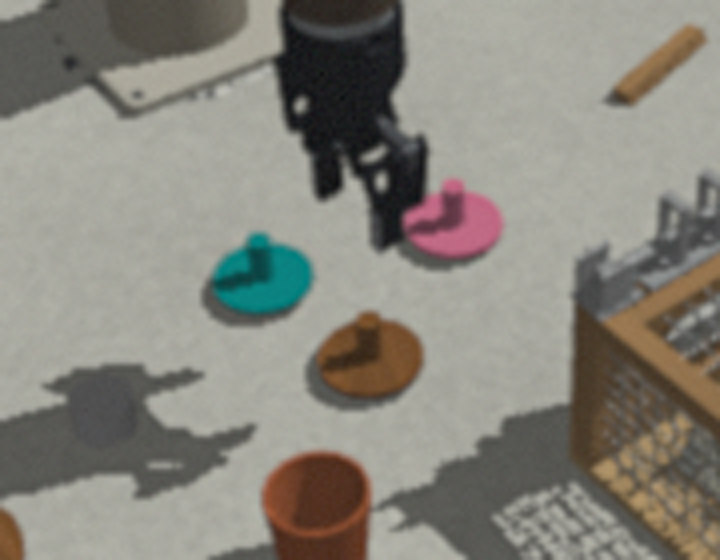

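The gripper stands above the brown lid, with its tips clear of the turquoise and pink ones. Descending.

arm_command --pt "0 0 3" --pt "0 0 6" --pt "0 0 8.5" --pt "0 0 10.5" --pt "0 0 11.6" --turn '[0,0,0,0,0]' --hand '[0.3,0.3,0.3,0.3,0.3]'

```text
clock: 3.68
eef_pos: [0.4543, -0.091, 0.032]
tool_rot: [0.687, 0.727, -0.001, -0.002]
ft_force: [-0.8, -0.5, -0.6]
grip_width: 0.0596
```

arm_command --pt "0 0 0" --pt "0 0 0" --pt "0 0 0" --pt "0 0 0" --pt "0 0 0" --turn '[0,0,0,0,0]' --hand '[0.6,0.8,1,1,1]'

```text
clock: 4.1
eef_pos: [0.4573, -0.0917, 0.0356]
tool_rot: [0.688, 0.726, 0.001, 0.001]
ft_force: [0.5, 0.3, 3.1]
grip_width: 0.0158
```

arm_command --pt "0 0 0" --pt "0 0 -1" --pt "0 0 -3" --pt "0 0 -6" --pt "0 0 -9" --turn '[0,0,0,0,0]' --hand '[1,1,1,1,1]'

```text
clock: 4.52
eef_pos: [0.4549, -0.0912, 0.1249]
tool_rot: [0.688, 0.726, -0.001, -0.001]
ft_force: [0.6, -0.4, -0.9]
grip_width: 0.0157
```

```bash
python3 - <<'E'
from h import *
plan([.5868,-.2105,.13],.05)
for n in('top','scene'):
    p,d=shot(n,n+'3.png'); W=cloud(n,d)
    P=sel(W,(.457,-.092),.06,.085,.108); print(n,'disc',len(P),circ(P),P.mean(0))
    P=sel(W,(.587,-.2105),.05,.066,.085); print('rim',len(P),circ(P),P.mean(0))
A=p[190:310,140:290]; cv2.imwrite('pics/c3.png',cv2.resize(A,None,fx=4.5,fy=4.5,interpolation=cv2.INTER_CUBIC)[:,:,::-1])
E
```

```text
tcp [ 0.4549 -0.0912  0.1249] yaw 0.054 shift cm [-12.63  12.52  -0.55] len 17.8 turn 0.004 F [ 0.59 -0.4  -0.93] w 0.0157 t 4.52
top disc 93 ((0.4524889588356018, -0.06909798085689545), 0.030995341017842293) [ 0.45048393 -0.06214453  0.10260076]
rim 92 ((0.5854877829551697, -0.20814789831638336), 0.03386932238936424) [ 0.59632861 -0.21217957  0.0739158 ]
scene disc 255 ((0.46157538890838623, -0.09246786683797836), 0.03878683224320412) [ 0.4682512  -0.09818838  0.10616732]
rim 188 ((0.588105320930481, -0.21113859117031097), 0.03460003435611725) [ 0.58707285 -0.21125831  0.07134059]
```

View pics/c3.png

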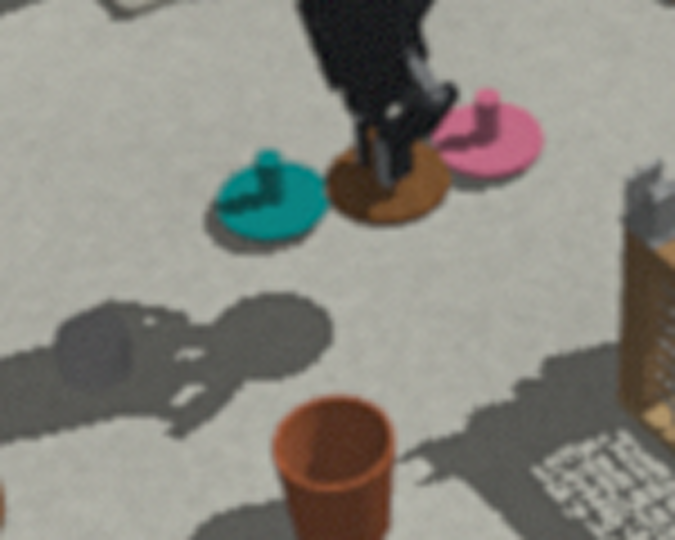

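The lid is held level. Carrying it above the pot.

arm_command --pt "-2.6 2.6 -0.4" --pt "-5.8 5.7 -0.8" --pt "-9 8.9 -1" --pt "-11.5 11.4 -1" --pt "-12.5 12.5 -0.8" --turn '[0,0,0,0,0]' --hand '[1,1,1,1,1]'

```text
clock: 5.03
eef_pos: [0.5913, -0.2134, 0.1322]
tool_rot: [0.689, 0.725, 0.001, 0.002]
ft_force: [0.5, 0.2, 0.6]
grip_width: 0.0156
```

arm_command --pt "0 0 0" --pt "0 0 0" --turn '[0,0]' --hand '[1,1]'

```text
clock: 5.2
eef_pos: [0.587, -0.2097, 0.1308]
tool_rot: [0.688, 0.726, -0.0, -0.001]
ft_force: [-0.0, -0.7, -0.8]
grip_width: 0.0158
```

```bash
python3 - <<'E'
from h import *
plan([.5868,-.2094,.101],.05)
for n in('top','scene'):
    p,d=shot(n,n+'4.png'); W=cloud(n,d)
    P=sel(W,(.587,-.2105),.06,.094,.118); print(n,'disc',len(P),circ(P),P.mean(0))
    P=sel(W,(.587,-.2105),.05,.05,.079); print('rim',len(P),circ(P),P.mean(0))
A=p[230:340,140:280]; cv2.imwrite('pics/c4.png',cv2.resize(A,None,fx=5,fy=5,interpolation=cv2.INTER_CUBIC)[:,:,::-1])
E
```

```text
tcp [ 0.587  -0.2097  0.1308] yaw 0.053 shift cm [ 0.03 -0.01  2.98] len 3.0 turn 0.003 F [-0.03 -0.7  -0.83] w 0.0158 t 5.2
top disc 212 ((0.5850434303283691, -0.19484074413776398), 0.03423210605978966) [ 0.58300666 -0.18829442  0.10894284]
rim 28 ((0.5718694925308228, -0.1910628378391266), 0.023722952231764793) [ 0.56724983 -0.18553912  0.06682567]
scene disc 465 ((0.586699903011322, -0.21080340445041656), 0.03873664513230324) [ 0.5956447  -0.21572783  0.10732735]
rim 202 ((0.5897451639175415, -0.21190953254699707), 0.033266931772232056) [ 0.60728638 -0.22096752  0.06433618]
```

View pics/c4.png

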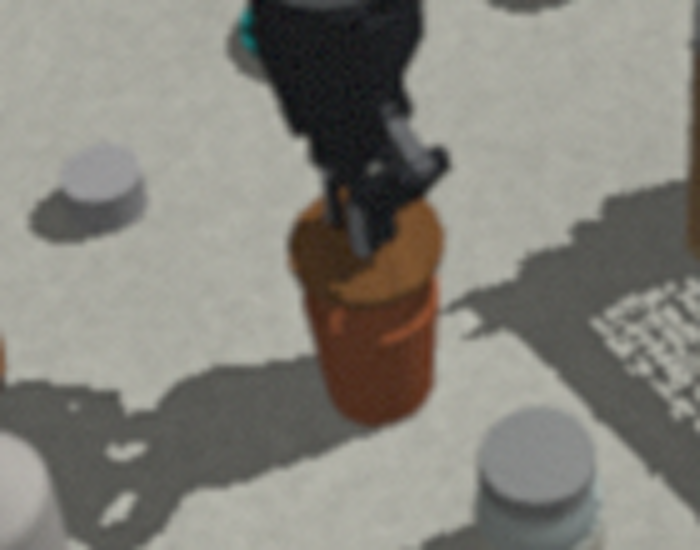

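The lid sits centred over the pot within about 1.5 mm. Lowering.

arm_command --pt "0 0.07 0.8" --pt "0 0.07 1.5" --pt "0 0.07 2.1" --pt "0 0.07 2.6" --pt "0 0.07 3.0" --turn '[0,0,0,0,0]' --hand '[1,1,1,1,1]'

```text
clock: 5.72
eef_pos: [0.5879, -0.209, 0.1028]
tool_rot: [0.688, 0.726, 0.0, -0.0]
ft_force: [-7.1, 1.9, 26.0]
grip_width: 0.0153
```

arm_command --pt "0 0 0" --pt "0 0 0" --turn '[0,0]' --hand '[1,1]'

```text
clock: 5.88
eef_pos: [0.5882, -0.2092, 0.103]
tool_rot: [0.688, 0.726, 0.0, 0.0]
ft_force: [-1.6, 1.0, 4.6]
grip_width: 0.0157
```

Height .103 matches home (a plug resting on the rim would read about .111). Releasing.

arm_command --pt "0 0 0" --pt "0 0 0" --pt "0 0 0" --pt "0 0 0" --turn '[0,0,0,0]' --hand '[0.6,0.4,0.3,0.3]'

```text
clock: 6.22
eef_pos: [0.5882, -0.2094, 0.1019]
tool_rot: [0.688, 0.726, -0.0, -0.0]
ft_force: [0.6, 0.7, 0.1]
grip_width: 0.0597
```

arm_command --pt "0 0 -1" --pt "0 0 -4" --pt "0 0 -8" --pt "0 0 -12" --pt "0 0 -16" --turn '[0,0,0,0,0]' --hand '[0.3,0.3,0.3,0.3,0.3]'

```text
clock: 6.63
eef_pos: [0.5879, -0.2093, 0.2646]
tool_rot: [0.688, 0.726, -0.0, -0.0]
ft_force: [0.7, 0.5, -0.2]
grip_width: 0.0596
```

```bash
python3 - <<'E'
from h import *
plan([.610,.1205,.27],.055)
for n in('top','scene'):
    p,d=shot(n,n+'5.png'); W=cloud(n,d)
    P=sel(W,(.587,-.2105),.06,.077,.09); print(n,'disc',len(P),circ(P),P.mean(0), np.linalg.lstsq(np.c_[P[:,:2],np.ones(len(P))],P[:,2],rcond=None)[0])
    P=sel(W,(.587,-.2105),.05,.1,.13); print('knob',len(P),P.mean(0))
    P=sel(W,(.61,.12),.025,.203,.23);print('handle',len(P),P.mean(0),circ(P))
    print([(r['location'],round(r['conf'],2),at_z(n,r['location'],.212)) for r in spot_point(n,'bolt_handle')[:2]])
A=p[230:340,140:280]; cv2.imwrite('pics/c5.png',cv2.resize(A,None,fx=5,fy=5,interpolation=cv2.INTER_CUBIC)[:,:,::-1])
E
```

```text
tcp [ 0.5879 -0.2093  0.2646] yaw 0.054 shift cm [32.81  3.99 -0.54] len 33.1 turn -0.001 F [ 0.73  0.54 -0.19] w 0.0596 t 6.63
top disc 379 ((0.5864225625991821, -0.207733154296875), 0.038489729166030884) [ 0.58743058 -0.20226383  0.08170761] [-0.01174497  0.02035682  0.09272441]
knob 41 [ 0.58540109 -0.20731074  0.11532659]
handle 31 [0.60715992 0.1225636  0.22238823] ((0.6095190048217773, 0.12373191863298416), 0.00876675732433796)
[([168.2, 444.6], 0.56, array([ 0.59404453, -0.38150817,  0.212     ])), ([166.4, 252.7], 0.47, array([0.608394  , 0.12096295, 0.212     ]))]
scene disc 477 ((0.5892090201377869, -0.21086189150810242), 0.03879658877849579) [ 0.59328775 -0.21275284  0.0797803 ] [ 0.00956442 -0.00147593  0.07379184]
knob 68 [ 0.59098613 -0.21154744  0.11109931]
handle 61 [0.61332639 0.11936649 0.21668821] ((0.611116349697113, 0.1203678548336029), 0.010083439759910107)
[([197.9, 326.3], 0.8, array([0.61153842, 0.12183167, 0.212     ]))]
```

View pics/c5.png

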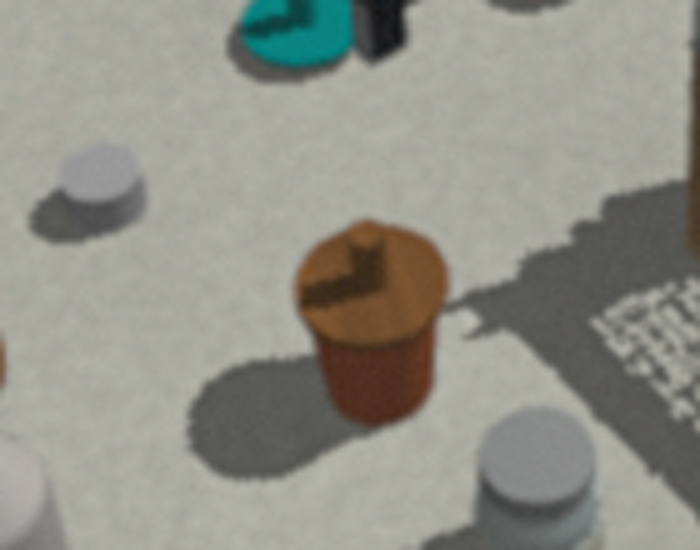

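Lid home and level (disc top ≈ .081). On to the handle.

arm_command --pt "3.5 0.4 -0.5" --pt "7.4 0.9 -1" --pt "11.4 1.4 -1" --pt "15.4 1.9 -1" --pt "19.4 2.4 -1" --turn '[0,0,0,0,0]' --hand '[0.3,0.3,0.3,0.3,0.3]'

```text
clock: 7.25
eef_pos: [0.6006, -0.0129, 0.2703]
tool_rot: [0.688, 0.726, -0.001, -0.001]
ft_force: [0.1, -0.2, -0.4]
grip_width: 0.06
```

arm_command --pt "4 0.5 0" --pt "8 1 0.3" --pt "11.5 1.4 0.5" --pt "13.5 1.65 0.5" --pt "13.5 1.65 0.5" --turn '[0,0,0,0,0]' --hand '[0.3,0.3,0.3,0.3,0.3]'

```text
clock: 7.67
eef_pos: [0.6097, 0.126, 0.2645]
tool_rot: [0.685, 0.728, -0.001, -0.002]
ft_force: [0.7, -0.3, 0.4]
grip_width: 0.0596
```

```bash
python3 - <<'E'
from h import *
plan([.6103,.1215,.207],.055)
p,d=shot('scene','s6.png'); W=cloud('scene',d)
P=sel(W,(.61,.12),.025,.203,.23);print('handle',len(P),P.mean(0),circ(P))
A=p[140:250,250:390]; cv2.imwrite('pics/c6.png',cv2.resize(A,None,fx=5,fy=5,interpolation=cv2.INTER_CUBIC)[:,:,::-1])
E
```

```text
tcp [0.6097 0.126  0.2645] yaw 0.06 shift cm [-0.46  0.06  5.75] len 5.8 turn 0.005 F [ 0.72 -0.3   0.36] w 0.0596 t 7.67
handle 62 [0.61337173 0.11909043 0.21669706] ((0.6110653877258301, 0.12163714319467545), 0.009334438480436802)
```

View pics/c6.png

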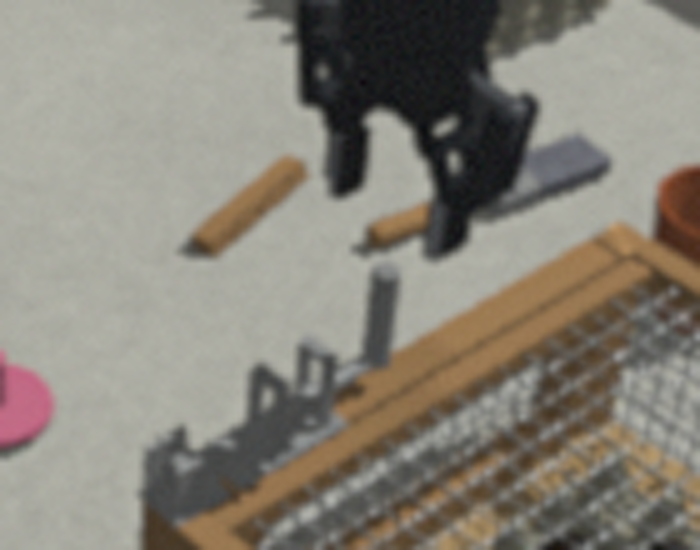

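The jaws straddle the handle column, square to the gate, with nothing in the way. Descending, after a settling row.

arm_command --pt "0 0 0" --pt "0 0 1.5" --pt "0 0 3.2" --pt "0 0 4.8" --pt "0 0 5.8" --turn '[0,0,0,0,0]' --hand '[0.3,0.3,0.3,0.3,0.3]'

```text
clock: 8.13
eef_pos: [0.6099, 0.1191, 0.207]
tool_rot: [0.689, 0.725, -0.002, -0.001]
ft_force: [-1.5, 0.0, 0.0]
grip_width: 0.0597
```

arm_command --pt "0 0 0" --pt "0 0 0" --pt "0 0 0" --pt "0 0 0" --pt "0 0 0" --turn '[0,0,0,0,0]' --hand '[0.5,0.7,0.85,1,1]'

```text
clock: 8.55
eef_pos: [0.6114, 0.121, 0.2106]
tool_rot: [0.688, 0.726, 0.001, 0.001]
ft_force: [-1.2, -0.9, 1.7]
grip_width: 0.0139
```

Gripped (13.9 mm reads as the 16 mm handle). Lift 1.2 cm, then draw.

arm_command --pt "0 0 -0.3" --pt "0 0 -0.6" --pt "0 0 -0.9" --pt "0 0 -1.2" --pt "0 0 -1.2" --turn '[0,0,0,0,0]' --hand '[1,1,1,1,1]'

```text
clock: 8.97
eef_pos: [0.6112, 0.1213, 0.2221]
tool_rot: [0.688, 0.726, 0.0, 0.0]
ft_force: [-0.7, -1.2, -1.6]
grip_width: 0.0141
```

arm_command --pt "0.6 0 0" --pt "1.2 0 0" --pt "1.8 0 0" --pt "2.3 0 0" --pt "2.3 0 0" --turn '[0,0,0,0,0]' --hand '[1,1,1,1,1]'

```text
clock: 9.38
eef_pos: [0.6095, 0.1461, 0.2211]
tool_rot: [0.687, 0.727, 0.0, -0.001]
ft_force: [0.5, 1.2, -1.9]
grip_width: 0.014
```

arm_command --pt "0.4 0 0" --pt "0.8 0 0" --pt "1.2 0 0" --pt "1.4 0 0" --pt "1.4 0 0" --turn '[0,0,0,0,0]' --hand '[1,1,1,1,1]'

```text
clock: 9.8
eef_pos: [0.6089, 0.159, 0.2213]
tool_rot: [0.688, 0.726, 0.0, -0.0]
ft_force: [0.1, 1.2, -1.0]
grip_width: 0.0144
```

```bash
python3 - <<'E'
from h import *
o=get_obs(); h0=o['eef_pos']; psi=.055
ry=np.array([-np.sin(psi),np.cos(psi)]); rx=np.array([np.cos(psi),np.sin(psi)])
hinge=np.array([.6112,.1213])+.1915*ry-.012*rx; print('hinge',hinge)
v=h0[:2]-hinge
R=Ro.from_quat(o['tool_rot']).as_matrix()
for a in(.08,.16,.24,.32,.4):
    c,s=np.cos(a),np.sin(a); q=hinge+np.array([[c,s],[-s,c]])@v
    print(a,q,(R.T@np.r_[q-h0[:2],0]*100).round(2))
plan(h0,.055)
E
```

```text
hinge [0.58869095 0.31185076]
0.08 [0.59658241 0.15783638] [-0.05 -1.23  0.  ]
0.16 [0.58424916 0.15769832] [ 0.01 -2.46  0.  ]
0.24 [0.57194432 0.15854631] [ 0.16 -3.69  0.  ]
0.32 [0.5597466  0.16037493] [ 0.41 -4.9   0.  ]
0.4 [0.54773403 0.16317247] [ 0.75 -6.08  0.  ]
tcp [0.6089 0.159  0.2213] yaw 0.055 shift cm [0. 0. 0.] len 0.0 turn -0.0 F [ 0.12  1.17 -1.03] w 0.0144 t 9.8
```

Bolt drawn about 38 mm with little force. Swinging the gate out along its arc; because the tool turns with the gate, the same rows serve twice.

arm_command --pt "-0.04 -0.6 0" --pt "-0.05 -1.23 0" --pt "-0.03 -1.85 0" --pt "0.01 -2.46 0" --pt "0.08 -3.08 0" --turn '[0.04,0.08,0.12,0.16,0.2]' --hand '[1,1,1,1,1]'

```text
clock: 10.22
eef_pos: [0.5786, 0.1578, 0.2217]
tool_rot: [0.757, 0.653, 0.001, 0.0]
ft_force: [1.3, -0.2, -2.8]
grip_width: 0.0141
```

arm_command --pt "-0.04 -0.6 0" --pt "-0.05 -1.23 0" --pt "-0.03 -1.85 0" --pt "0.01 -2.46 0" --pt "0.08 -3.08 0" --turn '[0.04,0.08,0.12,0.16,0.2]' --hand '[1,1,1,1,1]'

```text
clock: 10.63
eef_pos: [0.5482, 0.1626, 0.2218]
tool_rot: [0.819, 0.574, 0.001, 0.0]
ft_force: [1.9, -0.7, -2.1]
grip_width: 0.0146
```

arm_command --pt "0 0 0" --pt "0 0 0" --pt "0 0 0" --pt "0 0 0" --pt "0 0 0" --turn '[0,0,0,0,0]' --hand '[1,1,1,1,1]'

```text
clock: 11.05
eef_pos: [0.5483, 0.1626, 0.2214]
tool_rot: [0.818, 0.575, 0.0, 0.0]
ft_force: [1.1, -1.0, -1.4]
grip_width: 0.0143
```

```bash
python3 - <<'E'
from h import *
hinge=np.array([.5887,.3119]); o=get_obs(); v=o['eef_pos'][:2]-hinge; print('r',np.hypot(*v)**2-.012**2,'along',np.sqrt(np.hypot(*v)**2-.012**2))
plan(o['eef_pos'],.055-.4)
A=[]
for n in('top','scene'):
    p,d=shot(n,n+'7.png'); W=cloud(n,d)
    P=sel(W,(.587,-.2105),.06,.077,.09); print(n,'disc',len(P),circ(P),P[:,2].mean())
    print([(r['location'],round(r['conf'],2),at_z(n,r['location'],.075)) for r in spot_point(n,'gate_stile')[:2]])
    if n=='scene': A=p
cv2.imwrite('pics/c7.png',cv2.resize(A[130:340,140:420],None,fx=2.8,fy=2.8,interpolation=cv2.INTER_CUBIC)[:,:,::-1])
E
```

```text
r 0.023775736831281334 along 0.1541938287717162
tcp [0.5483 0.1626 0.2214] yaw -0.346 shift cm [0. 0. 0.] len 0.0 turn -0.001 F [ 1.07 -0.98 -1.36] w 0.0143 t 11.05
top disc 459 ((0.5852846503257751, -0.20788010954856873), 0.0385165736079216) 0.08165168628293834
[([210.6, 288.4], 0.62, array([0.50659776, 0.02815391, 0.075     ])), ([251.5, 163.1], 0.21, array([0.39629407, 0.38667587, 0.075     ]))]
scene disc 495 ((0.5889987349510193, -0.210553839802742), 0.038708895444869995) 0.07977385933402005
[([228.6, 271.2], 0.7, array([0.50264831, 0.0290998 , 0.075     ]))]
```

View pics/c7.png

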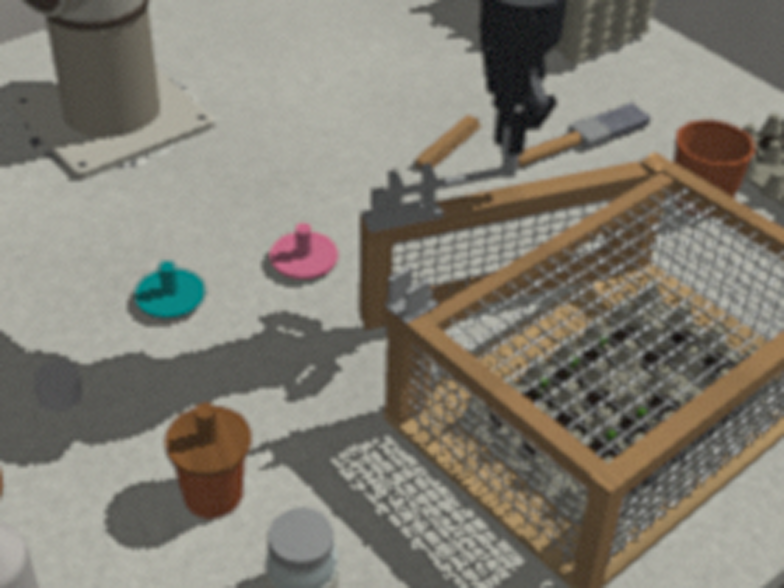

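The gate is ajar at about 0.4 rad with the handle still gripped, the lid is on the pot, and the arm is still. Handing in.

```bash
python3 -c "
from h import *
print(job_done()); plan([.5483,.1626,.2214],-.346)"
```

```text
the job is handed in; nothing more can be done
None
the job is handed in; nothing more can be done
```

The job is done and handed in at about 11 s. `job_done()` gave no verdict, and joint values can't be read directly, so the checks below come from camera and tool readings.

**What I did:** I put the small plain-brown lid on the pot and released it. I then gripped the bolt handle, lifted it about 12 mm, drew it back about 38 mm and swung the gate out. I handed in with the handle still gripped.

**Last checks:**
- **Lid:** the disc top measures about 0.080–0.082 m against an expected 0.081, level and centred, and it did not move when the gate opened. Fully home is judged from this and the tool height at release.
- **Bolt and grip:** the tool moved about 38 mm along the gate while drawing. After the swing the handle sits about 154 mm from my estimated hinge position, matching 38–39 mm drawn. The finger opening of 14.3 mm and force under 3 N show the handle still held without strain.
- **Gate angle:** the tool path gives about 0.40 rad. The stile detections give a rougher 0.34–0.38 rad. They differ slightly, but both lie within 0.27–0.55. The tool stayed within 0.5 mm over the last 0.4 s.
- **Other things:** the last picture (most of the table, but not the big lid or the spray bottle) shows the pot standing and nothing visibly displaced. I did not measure the bystanders' positions.

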